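# Lay out arthroscopy parts on their fitted pads

### The job

Set each of the four instrument parts down gently, flat on the floor of the recess of the grey pad that fits its shape and size: the camera coupler, the drill battery and the double-ended drill guide first, in any order, and the delicate lens tube last. The lens tube stands in the foam cutout of the small black travel case and sits tight: ease it straight up by its protruding end, with small wiggles if it sticks, keep it upright and stand it in its pad. Let go of everything.

Things in the scene. Friction and masses are not known exactly. Their poses are not given: they have to be found in the camera images.
- coupler_center (a point): Loose camera coupler: short fat upright cylinder, 46 mm diameter, 36 mm high, aluminium with black grip bands and a round lens window on top, about 0.16 kg, standing on the table. The point is its centre, 18 mm above its underside; z up. Goes on coupler_pad.
- battery_center (a point): Loose drill battery: black block 76 mm (x) by 48 mm (y) by 40 mm high with a grey plate and brass contacts on top, about 0.3 kg. The point is its centre, 20 mm above its underside; x along its length, z up. Same after a half turn. Goes on battery_pad.
- guide_center (a point): Loose double-ended drill guide lying flat: 100 mm long along x, with a black central handle 50 mm (x) by 22 mm (y) by 24 mm high and a 12 mm steel tube with a 20 mm collar at each end, about 0.12 kg. The point is its centre, 12 mm above its underside; z up. Same after a half turn. Goes on guide_pad, lengthwise.
- tube_center (a point): Lens tube: upright plain steel cylinder, 24 mm diameter, 80 mm long, black band near its top, about 0.12 kg. It starts standing in case, with its foot 8 mm above the table and its upper 46 mm protruding above the case. The point is its centre, 40 mm above its foot; z up along the tube. Goes, standing, on tube_pad. Move it last.
- case: Fixed black travel case filled with dark foam, 99 mm (x) by 87 mm (y) by 42 mm high, two steel latches on its -x side. In the middle of its top is the cutout, 28 mm wide in x and 34 mm deep (floor 8 mm above the table), in which two sprung foam jaws press on the tube from +y and -y; pulling the tube up takes about 6 to 15 N and it comes free after 34 mm. Origin: centre of its underside, on the table. Its x, y axes lie level along its sides, z up.
- coupler_pad: Fixed grey square pad, 80 by 80 mm, 8 mm high, with the large round dark-floored recess, 62 mm diameter, 5 mm deep (floor 3 mm above the table). Origin: centre of its underside, on the table. Its x, y axes lie level along its sides, z up.
- battery_pad: Fixed grey pad, 106 (x) by 78 (y) mm, 8 mm high, with the broad oblong dark-floored recess, 92 (x) by 64 (y) mm, 5 mm deep (floor 3 mm above the table). Origin: centre of its underside, on the table. Its x, y axes lie level along its sides, z up.
- guide_pad: Fixed grey pad, 130 (x) by 52 (y) mm, 8 mm high, with the long narrow dark-floored recess, 116 (x) by 38 (y) mm, 5 mm deep (floor 3 mm above the table). Origin: centre of its underside, on the table. Its x, y axes lie level along its sides, z up.
- tube_pad: Fixed grey square pad, 60 by 60 mm, 8 mm high, with the small round dark-floored recess, 40 mm diameter, 5 mm deep (floor 3 mm above the table). Origin: centre of its underside, on the table. Its x, y axes lie level along its sides, z up.
Not all that is in view belongs to the job. What is shaped like the part that bears guide_center but green is not meant.

How it is judged:
By the outcome, as a careful person would: the job done as asked, in the order asked, and still so for the second after the job is handed in, with the robot touching nothing.
It also fails if it takes over 138 s, if anything falls off the work surface, if the arm or the gripper's body presses on something with over 40 N, if the wrist force passes 120 N, or if a joint passes its speed limit or range.

### The arm

A 6-joint arm with a two-finger parallel gripper is mounted at the origin on the work surface. World frame = base frame: x ahead of the robot, y to its left, z up, the work surface at z = 0. Lengths are in mm, angles in rad, forces in N, time in s.
With the tool pointing down it reaches from about 150 to 775 mm from the base axis. Payload 6.1 kg.
Tool frame: the origin (TCP) lies midway between the tips of the shut fingers; the grasp point (between the pads) lies 19 mm behind it; z points along the fingers, y is the line along which they close (so a half turn about z gives the same grasp; the last joint's range is limited). The gripper opens to 85 mm and grips with 20 to 120 N. Pads are 22 mm wide; open, the fingers measure 114 mm over their backs; the gripper's body (76 mm by 85 mm) begins 54 mm behind the grasp point. The pads swing forward as they close: fully open they stand 13 mm farther back than shut.
Start: joints at [1.308, 0.126, -0.04, 1.405, 0, 1.571], TCP at [136.381, 506.96, 231.295] pointing down, gripper open.
Joint ranges: [-2.72, 2.72], [-0.95, 1.95], [-1.27, 1.35], [-1.78, 2.02], [-1.46, 1.47], [-3.14, 3.14]. Speed limits (rad/s): [2.39, 2.39, 3.01, 3.14, 3.14, 3.14].

### API

Orientations are given as a 3x3 rotation matrix whose columns are the frame's x, y, z axes.
In Python, from station import * gives the robot as it stands. The module is installed in compiled form; this text tells all that it offers.
- The arm moves only by the shell command python3 -m jog 'ROWS' [FORCE]. ROWS is JSON, a list of rows, each a list of 7 numbers: the shift along the tool's x, y, z as a fraction of full scale, then the turn, a rotation vector about the tool's x, y, z as a fraction of full scale, then the gripper's target within -1 to 1 (fully open at 1, half-way at 0, shut at -1). A call has 1 to 20 rows; each row shifts and turns the commanded pose from where the row before left it, along the tool's axes as they then stand; what a row does not reach is not made up. Full scale, the value 1, is 0.05 m for a shift and 0.12 rad for a turn. A row lasts 1/8 s, in which the tool goes at most 62.5 mm and 10.7 degrees, less where a joint would pass 70% of its speed; a pose out of reach is approached as far as the arm can. A call with a number of a shift or a turn outside -1 to 1 is refused whole. A call with a gripper value outside its range is refused whole. The fingers move at their own pace and stop on an object; FORCE is the grip in N (left out, the last holds). Time passes only in rows, so rows that do not move let the fingers close. It gives the time, the measured TCP pose, the force, the opening and the grip force at its end, in the units of the state.
- read_state(): the state, without advancing time (a new reading comes with each control period).
- get_image(name): name is "scene" or "top" or "wrist"; returns the picture (400x640x3 uint8, red, green, blue); there is no depth.
- camera_info(name): a dict with "vfov" (degrees; the focal length in pixels is half the picture's height over the tangent of half this angle, whatever the lens; pixels are square), "cx", "cy" (the principal point, pixels), "rvec" (rotation vector, rad) and "tvec" (3), from world to camera coordinates, as OpenCV has them; the wrist camera has in their place "hand_eye" (4x4, takes a point from camera to tool coordinates, whose origin is the TCP and whose axes are the flange's). Camera axes: x right, y down, z forward; pixel columns grow to the right and rows downward; lengths in mm; the calibration is good to about 2 mm. A picture is of the moment at which its call begins: read the wrist's pose just before it. camera_info takes no time and is no camera call.
- sign_off(): hands the job in; it is judged then, once.
The state is a dict: "time_s": time; "joints": joint angles; "qvel": joint speeds; "effort": joint torques, N m; "tcp_pos": TCP position; "ee_rot": TCP orientation; "ft_force": force on the tool from outside, world axes, zero at the start; "torque": the same for the moment, N m; "opening": finger opening in mm; "grip_force": force on a finger pad.
Only numpy, scipy, OpenCV 4.12 (cv2) and the standard library are available. Lean on these libraries where they do the work, as an engineer would, in place of code of your own. Each camera call takes 0.05 s, during which the arm holds its last target. There are 200 camera calls.

## Working session

There is one attempt and no reset: what is moved stays moved. The work goes in short steps, Python scripts to look and compute and a shell command to move; the robot and the scene stay as the last step left them, time stands still between calls to the robot, and variables do not carry over. Pictures are saved under pics/ and viewed, at most 14 in all, crops included, and the job is handed in when it is done.

```bash
mkdir -p pics
cat > h.py <<'E'
from station import *
import numpy as np, cv2, json
def K(n):
    c=camera_info(n); f=200/np.tan(np.radians(c["vfov"])/2)
    return np.array([[f,0,c["cx"]],[0,f,c["cy"]],[0,0,1]])
def ext(n,s=None):
    c=camera_info(n)
    if n=="wrist":
        s=s or read_state(); T=np.eye(4);T[:3,:3]=s["ee_rot"];T[:3,3]=s["tcp_pos"]
        W=T@np.array(c["hand_eye"]); return W[:3,:3],W[:3,3]
    R=cv2.Rodrigues(np.array(c["rvec"],float))[0]; return R.T,-R.T@np.array(c["tvec"],float).ravel()
def px2w(n,u,v,z,s=None):
    R,o=ext(n,s); d=R@np.linalg.inv(K(n))@[u,v,1]; return o+d*(z-o[2])/d[2]
def w2px(n,p,s=None):
    R,o=ext(n,s); q=K(n)@(R.T@(np.array(p,float)-o)); return q[:2]/q[2]
def snap(n,f):
    s=read_state(); im=get_image(n); cv2.imwrite("pics/"+f,im[:,:,::-1]); json.dump({k:np.array(v).tolist() for k,v in s.items()},open("pics/"+f+".json","w")); return s,im
def ld(f): return json.load(open("pics/"+f+".json"))
E
python3 - <<'E'
from h import *
snap("top","top0.png");snap("scene","scene0.png")
for n in("top","scene","wrist"):print(camera_info(n))
print(read_state())
E
```

```text
{'vfov': 51.45397555969405, 'cx': 323.4307925216978, 'cy': 209.60648779573285, 'rvec': array([ 2.14575172, -2.06708051,  0.21334695]), 'tvec': array([-87.73841101, 520.20325021, 906.99385342])}
{'vfov': 50.33585472752166, 'cx': 316.49542964999785, 'cy': 199.23662670471955, 'rvec': array([ 1.62236214,  2.04263192, -0.73355746]), 'tvec': array([ 185.61045592, -313.38469373, 1331.54743036])}
{'vfov': 58.76485018243594, 'cx': 314.4494092142247, 'cy': 199.04599956698533, 'hand_eye': array([[-7.60295325e-05, -9.65214699e-01, -2.61458563e-01,
         6.60146534e+01],
       [ 9.99999996e-01, -5.97123424e-05, -7.03526456e-05,
        -5.84590523e-01],
       [ 5.22931044e-05, -2.61458567e-01,  9.65214699e-01,
        -1.42320890e+02],
       [ 0.00000000e+00,  0.00000000e+00,  0.00000000e+00,
         1.00000000e+00]])}
{'time_s': 0.1, 'joints': array([ 1.30797323e+00,  1.26290775e-01, -4.04820699e-02,  1.40541445e+00,
       -4.10288812e-05,  1.57081590e+00]), 'qvel': array([ 1.51276916e-03, -4.61567443e-04,  2.11129026e-03, -4.56885879e-04,
       -1.44002102e-03,  9.01875772e-05]), 'effort': array([-1.59631032e-03, -4.36907458e+01,  3.53603911e+01,  1.38199894e-02,
       -1.16606079e-04,  1.18842502e-05]), 'tcp_pos': array([136.3154283 , 506.61417685, 230.63293194]), 'ee_rot': array([[-9.65655294e-01,  2.59826382e-01, -3.21764222e-04],
       [ 2.59826578e-01,  9.65654346e-01, -1.35386207e-03],
       [-4.10560623e-05, -1.39096697e-03, -9.99999032e-01]]), 'ft_force': array([-0.12090001,  0.99477046, -1.11324241]), 'torque': array([-0.03644929,  0.04228042,  0.03773281]), 'grip_force': 0.0, 'opening': 85.5165176917841}
```

View pics/top0.png

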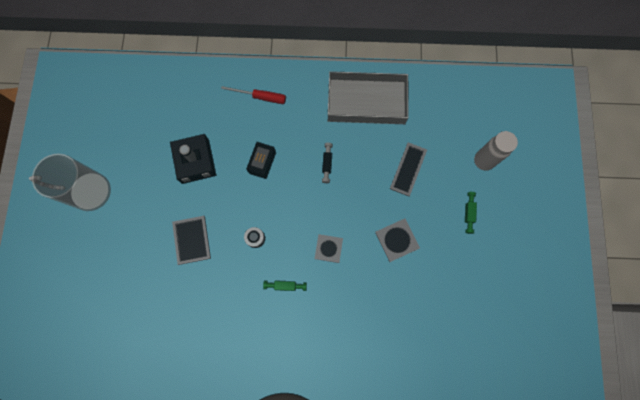

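View pics/scene0.png

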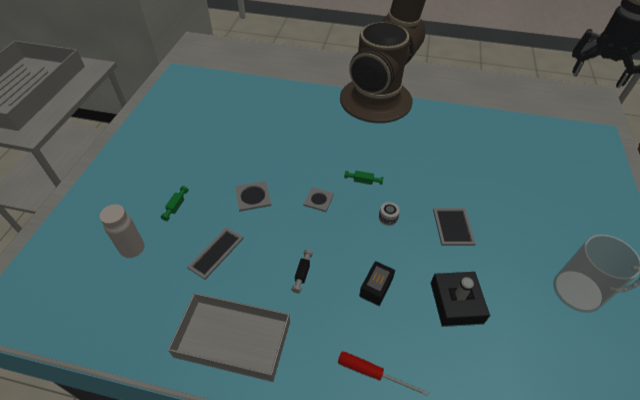

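The top view shows these candidates:
- **Coupler:** (255,237), a white/black round.
- **Battery:** (261,160), a black block.
- **Guide:** (327,163), black. The green lookalikes at (285,286) and (471,213) are not meant.
- **Case and tube:** (193,158), with the tube top at (185,150).
- **Pads:** battery (192,240), tube (329,249), coupler (398,240), guide (408,169).
- **Clutter:** mug, bottle, tray and screwdriver.

I'll check these choices in one close crop.

Run:
```python
from h import *
im=cv2.imread("pics/top0.png")[130:270,160:440]
cv2.imwrite("pics/crop0.png",cv2.resize(im,None,fx=2.85,fy=2.85,interpolation=cv2.INTER_CUBIC))
```

```text
(no output)
```

View pics/crop0.png

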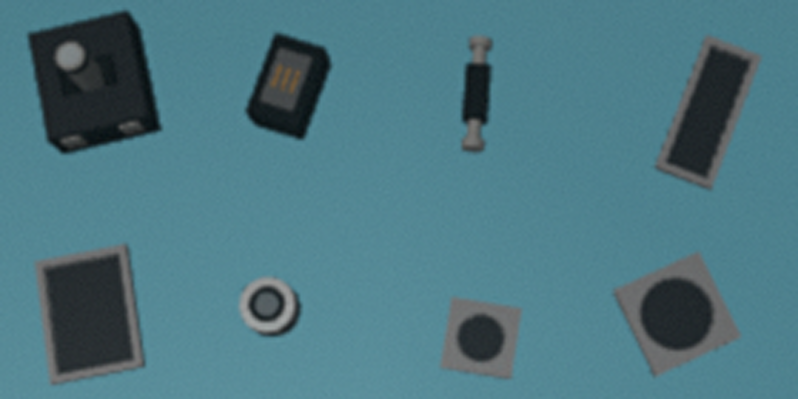

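Run:
```python
from h import *
def P(x,y,z): return px2w("top",160+x/2.85,130+y/2.85,z)[:2]
def an(d): return round(float(np.degrees(np.arctan2(d[1],d[0]))),1)
a,b=P(480,40,12),P(473,147,12);print("guide",(a+b)/2,an(a-b),np.linalg.norm(a-b))
print("coupler",P(267,303,36))
a,b=P(277,36,40),P(250,113,40);print("batt",P(289,79,40),an(a-b),np.linalg.norm(a-b))
print("tube",P(70,55,88))
def pad(n,c,z):
    q=[P(x,y,z) for x,y in c]; print(n,np.mean(q,0),an(q[0]-q[3]),an(q[1]-q[2]),np.linalg.norm(q[0]-q[1]),np.linalg.norm(q[1]-q[2]))
pad("bpad",[(37,262),(127,246),(144,365),(53,382)],8)
pad("gpad",[(706,37),(760,58),(711,187),(656,168)],8)
pad("cpad",[(614,291),(698,253),(739,337),(655,375)],8)
pad("tpad",[(453,298),(522,309),(511,378),(441,367)],8)
print(P(677,314,4),P(481,338,4))
```

```text
guide [651.73712668 -72.57123547] -1.5 97.83308733947227
coupler [457.44347467  92.1720506 ]
batt [649.00494766  86.75932163] -14.4 71.76081835833129
tube [646.5647696  257.32166534]
bpad [447.29201636 245.34767962] 13.9 13.5 76.96223979175114 103.11397709460458
gpad [ 643.32392678 -274.96669438] -19.8 -20.2 50.56676561459675 126.27144687991752
cpad [ 465.18314202 -247.25733697] 26.7 25.8 79.10043224601881 78.04281143383064
tpad [438.76602753 -84.60500415] -7.5 -7.4 58.78686001722508 58.549133362738274
[ 465.45653014 -248.37216721] [439.03165484 -84.003115  ]
```

The crop confirms it: coupler at (267,303), battery at (289,79), guide at (477,94) and tube top at (70,55) in the crop. The four pads are told apart by shape and size. I'll move above the coupler.

```bash
cat >> h.py <<'E'
def to(p,xang=None):
    "totals still to go: shift in tool axes as they'd stand after the turn, and turn about tool z"
    s=read_state(); R=np.array(s["ee_rot"]); x=R[:,0]; t=0
    cur=np.degrees(np.arctan2(x[1],x[0]))
    if xang is not None:
        d=(xang-cur+180)%360-180; t=-np.radians(d)/.12
        R=R@cv2.Rodrigues(np.array([0,0,t*.12]))[0]
    sh=R.T@(np.array(p)-s["tcp_pos"])/50
    print("turn z",round(t,2),"tilt",np.round(R[:,2],4),"shift",np.round(sh,3),"q",np.round(s["joints"],2),"tcp",np.round(s["tcp_pos"],1),"x ang",round(cur,1),"t",round(s["time_s"],1),"F",np.round(s["ft_force"],1),"open",round(s["opening"],1),"grip",round(s["grip_force"],1))
E
python3 -m jog '[[-0.7,-0.53,0.13,0,0,0,1],[-0.7,-0.53,0.13,0,0,0,1],[-0.7,-0.53,0.13,0,0,0,1],[-0.7,-0.53,0.13,0,0,0,1],[-0.7,-0.53,0.13,0,0,0,1],[-0.7,-0.53,0.13,0,0,0,1],[-0.7,-0.53,0.13,0,0,0,1],[-0.7,-0.53,0.13,0,0,0,1],[-0.7,-0.53,0.13,0,0,0,1],[-0.7,-0.53,0.13,0,0,0,1],[-0.7,-0.53,0.13,0,0,0,1],[-0.7,-0.53,0.13,0,0,0,1],[0,0,0,0,0,0,1],[0,0,0,0,0,0,1]]' 40
python3 - <<'E'
from h import *
s,im=snap("wrist","w1.png"); to((457,92,150)); print(w2px("wrist",(457.4,92.2,36),s))
E
```

```text
time_s: 1.85
tcp_pos: [458.9, 90.7, 153.0]
ee_rot: [[-0.966, 0.26, -0.001], [0.26, 0.966, 0.0], [0.001, -0.0, -1.0]]
ft_force: [-0.4, -0.0, 0.4]
opening: 85.6
grip_force: 0.0
turn z 0 tilt [-6.e-04  1.e-04 -1.e+00] shift [0.04  0.008 0.064] q [ 0.2   0.03 -0.31  1.23  0.    0.46] tcp [458.8  91.1 153.2] x ang 165.0 t 1.9 F [-0.3 -0.1  0.1] open 85.3 grip 0.0
[316.659555   191.45349432]
```

View pics/w1.png

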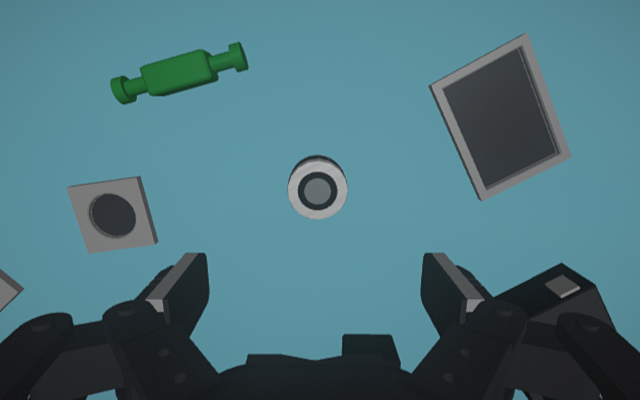

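The coupler top is at (318,189), 2 px from the prediction. The tube pad recess is at (113,214), and the battery pad corners are near (430,85), (527,34), (570,156) and (481,200). I'll descend and grip.

```bash
python3 - <<'E'
from h import *
s=ld("w1.png"); P=lambda u,v,z: px2w("wrist",u,v,z,s)[:2]
print(P(318,189,36),"tpad",P(112.5,214.5,6))
q=[P(*c,8) for c in[(430,85),(527,34),(570,156),(481,200)]];print(np.mean(q,0),[np.degrees(np.arctan2(*(d[::-1]))) for d in(q[0]-q[3],q[1]-q[2])])
E
python3 -m jog '[[0.04,0.01,0.6,0,0,0,1],[0,0,0.8,0,0,0,1],[0,0,0.8,0,0,0,1],[0,0,0.5,0,0,0,1],[0,0,0.24,0,0,0,1],[0,0,0,0,0,0,1],[0,0,0,0,0,0,-1],[0,0,0,0,0,0,-1],[0,0,0,0,0,0,-1],[0,0,0,0,0,0,-1],[0,0,0,0,0,0,-1],[0,0,0,0,0,0,-1],[0,0,0,0,0,0,-1],[0,0,0,0,0,0,-1]]' 40
python3 -c "
from h import *
to((465.3,-248,90))"
```

```text
[455.83020533  93.66223445] tpad [438.78685619 -83.11720791]
[447.40843105 247.05490328] [np.float64(-166.28732114771717), np.float64(-166.78504706907884)]
time_s: 3.65
tcp_pos: [458.4, 92.0, 7.6]
ee_rot: [[-0.966, 0.26, 0.002], [0.26, 0.966, 0.001], [-0.002, 0.001, -1.0]]
ft_force: [-0.7, -0.2, 5.5]
opening: 44.7
grip_force: 40.6
turn z 0 tilt [ 2.e-03  7.e-04 -1.e+00] shift [-1.904 -6.528 -1.653] q [ 0.2   0.12 -0.55  0.89  0.    0.46] tcp [458.4  92.    7.6] x ang 164.9 t 3.6 F [-0.7 -0.2  5.5] open 44.7 grip 40.6
```

```bash
python3 -m jog '[[0,0,-0.4,0,0,0,-1],[0,0,-0.7,0,0,0,-1],[0,0,-0.7,0,0,0,-1],[-0.19,-0.65,0,0,0,0,-1],[-0.19,-0.65,0,0,0,0,-1],[-0.19,-0.65,0,0,0,0,-1],[-0.19,-0.65,0,0,0,0,-1],[-0.19,-0.65,0,0,0,0,-1],[-0.19,-0.65,0,0,0,0,-1],[-0.19,-0.65,0,0,0,0,-1],[-0.19,-0.65,0,0,0,0,-1],[-0.19,-0.65,0,0,0,0,-1],[-0.19,-0.65,0,0,0,0,-1],[0,0,0,0,0,0,-1],[0,0,0,0,0,0,-1]]' 40
python3 - <<'E'
from h import *
s,im=snap("wrist","w2.png"); to((465.3,-248.3,30)); print(w2px("wrist",(465.3,-248.3,5),s))
E
```

```text
time_s: 5.52
tcp_pos: [464.5, -246.4, 96.2]
ee_rot: [[-0.966, 0.26, -0.0], [0.26, 0.966, 0.001], [0.001, 0.001, -1.0]]
ft_force: [0.1, -0.3, -2.5]
opening: 44.7
grip_force: 41.7
turn z 0 tilt [-3.e-04  6.e-04 -1.e+00] shift [-0.025 -0.04   1.325] q [-0.49  0.16 -0.3   1.11  0.   -0.22] tcp [ 464.6 -246.1   96.3] x ang 165.0 t 5.6 F [-0.6  0.3 -2.3] open 44.8 grip 41.7
[312.8669003  204.75337672]
```

View pics/w2.png

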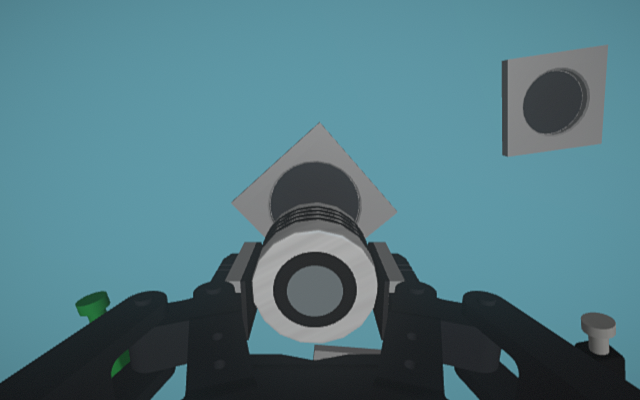

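The pad is centred near (314.5,207) against a predicted (313,205), so it is on target. I'll lower gently.

```bash
python3 -m jog '[[-0.03,-0.05,0.5,0,0,0,-1],[0,0,0.6,0,0,0,-1],[0,0,0.35,0,0,0,-1],[0,0,0.1,0,0,0,-1],[0,0,0.06,0,0,0,-1],[0,0,0.03,0,0,0,-1],[0,0,0.02,0,0,0,-1],[0,0,0.02,0,0,0,-1],[0,0,0,0,0,0,-1],[0,0,0,0,0,0,-1]]' 40; python3 -c "
from h import *
to((465,-248.6,10.6))"
```

```text
time_s: 6.82
tcp_pos: [465.7, -249.6, 12.4]
ee_rot: [[-0.966, 0.26, 0.0], [0.26, 0.966, -0.0], [-0.0, -0.0, -1.0]]
ft_force: [0.3, -0.4, -1.1]
opening: 44.6
grip_force: 41.7
turn z 0 tilt [ 1.e-04 -1.e-04 -1.e+00] shift [0.018 0.016 0.035] q [-0.49  0.23 -0.41  0.93 -0.   -0.23] tcp [ 465.7 -249.6   12.4] x ang 164.9 t 6.8 F [ 0.3 -0.4 -1.1] open 44.6 grip 41.7
```

```bash
python3 -m jog '[[0,0,0.02,0,0,0,-1],[0,0,0.015,0,0,0,-1],[0,0,0,0,0,0,-1],[0,0,0,0,0,0,-1]]' 40
```

```text
time_s: 7.32
tcp_pos: [465.6, -249.6, 10.7]
ee_rot: [[-0.966, 0.26, 0.0], [0.26, 0.966, -0.0], [-0.0, -0.0, -1.0]]
ft_force: [-0.7, 0.1, 0.0]
opening: 44.7
grip_force: 41.9
```

```bash
python3 -m jog '[[0,0,0.014,0,0,0,-1],[0,0,0,0,0,0,-1],[0,0,0,0,0,0,-1]]' 40
```

```text
time_s: 7.7
tcp_pos: [465.7, -249.6, 10.6]
ee_rot: [[-0.966, 0.26, 0.0], [0.26, 0.966, -0.0], [-0.0, -0.0, -1.0]]
ft_force: [-4.1, 1.4, 6.7]
opening: 44.7
grip_force: 42.6
```

Contact felt at 6.7 N. I'll release, rise and go above the battery.

```bash
python3 -m jog '[[0,0,0,0,0,0,1],[0,0,0,0,0,0,1],[0,0,0,0,0,0,1],[0,0,0,0,0,0,1],[0,0,0,0,0,0,1],[0,0,-0.4,0,0,0,1],[0,0,-1,0,0,0,1],[0,0,-1,0,0,0,1],[-0.16,0.68,0,0,0,0,1],[-0.16,0.68,0,0,0,0,1],[-0.16,0.68,0,0,0,0,1],[-0.16,0.68,0,0,0,0,1],[-0.16,0.68,0,0,0,0,1],[-0.16,0.68,0,0,0,0,1],[-0.16,0.68,0,0,0,0,1],[-0.16,0.68,0,0,0,0,1],[-0.16,0.68,0,0,0,0,1],[-0.16,0.68,0,0,0,0,1],[-0.16,0.68,0,0,0,0,1],[0,0,0,0,0,0,1]]' 40
python3 -m jog '[[0,0,0,0,0,0,1]]'
python3 - <<'E'
from h import *
s,im=snap("wrist","w3.png"); to((650,87,130)); print(w2px("wrist",(650,87,40),s))
E
```

```text
time_s: 10.2
tcp_pos: [648.5, 90.7, 129.2]
ee_rot: [[-0.966, 0.257, -0.0], [0.257, 0.966, 0.0], [0.0, 0.0, -1.0]]
ft_force: [0.3, 0.3, 0.1]
opening: 85.6
grip_force: 0.0
time_s: 10.32
tcp_pos: [647.4, 88.5, 129.5]
ee_rot: [[-0.966, 0.26, -0.001], [0.26, 0.966, -0.0], [0.001, -0.001, -1.0]]
ft_force: [-0.2, 0.1, 0.0]
opening: 85.3
grip_force: 0.0
turn z 0 tilt [-5.e-04 -3.e-04 -1.e+00] shift [-0.056 -0.007 -0.005] q [ 0.14  0.39  0.07  1.26 -0.    0.4 ] tcp [647.4  88.1 129.8] x ang 164.9 t 10.4 F [-0.1 -0.1  0.1] open 85.3 grip 0.0
[314.32068112 207.74188544]
```

View pics/w3.png

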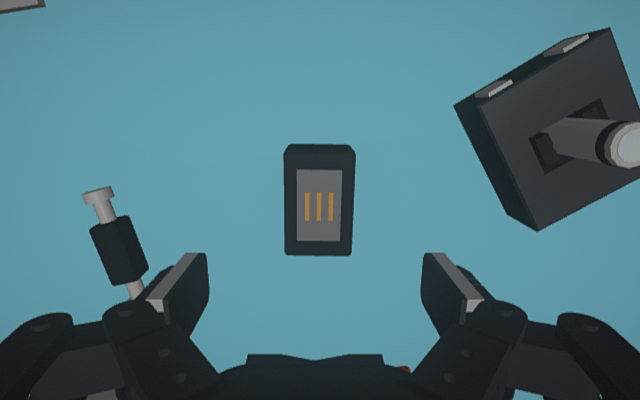

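The battery plate is centred at (319.5,205) and aligned with the tool, about 3 mm toward +y from the prediction. The case with the tube is at right (620,145) and the guide at left (118,245). I'll grip.

```bash
python3 -m jog '[[-0.02,0.05,0.5,0,0,0,1],[0,0,0.8,0,0,0,1],[0,0,0.7,0,0,0,1],[0,0,0.35,0,0,0,1],[0,0,0.1,0,0,0,1],[0,0,0,0,0,0,1],[0,0,0,0,0,0,-1],[0,0,0,0,0,0,-1],[0,0,0,0,0,0,-1],[0,0,0,0,0,0,-1],[0,0,0,0,0,0,-1],[0,0,0,0,0,0,-1],[0,0,0,0,0,0,-1]]' 50
python3 -m jog '[[0,0,-0.2,0,0,0,-1],[0,0,-0.6,0,0,0,-1],[0,0,-0.7,0,0,0,-1],[0,0,0,0,0,0,-1],[0,0,0,0,0,0,-1]]' 50
python3 -c "
from h import *
to((447.4,246.5,80),193.5)"
```

```text
time_s: 12.0
tcp_pos: [650.1, 91.0, 8.5]
ee_rot: [[-0.966, 0.26, 0.002], [0.26, 0.966, 0.0], [-0.002, 0.001, -1.0]]
ft_force: [-0.3, -0.7, 5.9]
opening: 47.3
grip_force: 53.3
time_s: 12.62
tcp_pos: [648.8, 90.8, 81.3]
ee_rot: [[-0.966, 0.26, -0.001], [0.26, 0.966, -0.0], [0.001, -0.001, -1.0]]
ft_force: [0.1, 0.0, -3.5]
opening: 47.3
grip_force: 52.6
turn z -4.15 tilt [-1.4e-03 -2.0e-04 -1.0e+00] shift [3.19  3.968 0.031] q [ 0.14  0.41 -0.    1.16  0.    0.4 ] tcp [648.8  90.8  81.3] x ang 164.9 t 12.6 F [ 0.1  0.  -3.5] open 47.3 grip 52.6
```

```bash
python3 -m jog '[[0,0,0,0,0,-0.83,-1],[0,0,0,0,0,-0.83,-1],[0,0,0,0,0,-0.83,-1],[0,0,0,0,0,-0.83,-1],[0,0,0,0,0,-0.83,-1],[0.35,0.44,0,0,0,0,-1],[0.35,0.44,0,0,0,0,-1],[0.35,0.44,0,0,0,0,-1],[0.35,0.44,0,0,0,0,-1],[0.35,0.44,0,0,0,0,-1],[0.35,0.44,0,0,0,0,-1],[0.35,0.44,0,0,0,0,-1],[0.35,0.44,0,0,0,0,-1],[0.35,0.44,0,0,0,0,-1],[0,0,0,0,0,0,-1],[0,0,0,0,0,0,-1]]' 50
python3 - <<'E'
from h import *
s,im=snap("wrist","w4.png"); to((447.4,246.5,11.5),193.5); R=5
import math
c,q=math.cos(math.radians(13.5)),math.sin(math.radians(13.5))
for a,b in((53,39),(53,-39),(-53,-39),(-53,39)): print(w2px("wrist",(447.4+c*a-q*b,246.5+q*a+c*b,8),s).round(1))
E
```

```text
time_s: 14.62
tcp_pos: [449.7, 246.4, 81.3]
ee_rot: [[-0.972, -0.233, -0.001], [-0.233, 0.972, -0.001], [0.001, -0.001, -1.0]]
ft_force: [-0.1, -0.6, -3.2]
opening: 47.6
grip_force: 52.5
turn z -0.01 tilt [-9.e-04 -8.e-04 -1.e+00] shift [0.05  0.018 1.401] q [ 0.5   0.15 -0.35  1.08 -0.    0.27] tcp [450.1 246.3  81.6] x ang -166.5 t 14.7 F [ 0.1 -0.2 -1.4] open 47.5 grip 52.5
[374.4 283.5]
[258.3 283.4]
[251.  122.3]
[382.2 122.3]
```

View pics/w4.png

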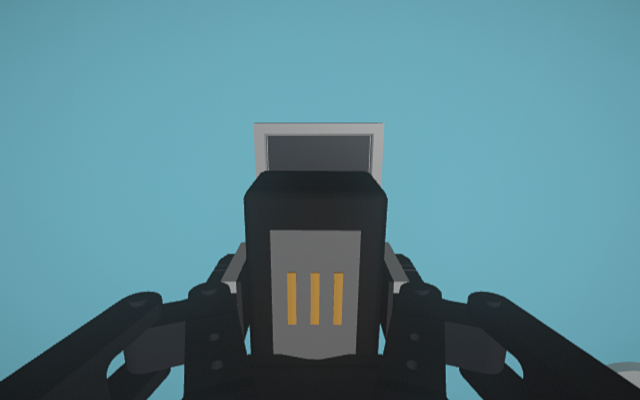

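The pad's near corners at (254,124) and (384,124) are within 3 px of the prediction, and the battery is parallel to it. I'll lower.

```bash
python3 -m jog '[[0.03,0.045,0.4,0,0,0,-1],[0,0,0.5,0,0,0,-1],[0,0,0.3,0,0,0,-1],[0,0,0.1,0,0,0,-1],[0,0,0.05,0,0,0,-1],[0,0,0.03,0,0,0,-1],[0,0,0.02,0,0,0,-1],[0,0,0,0,0,0,-1],[0,0,0,0,0,0,-1],[0,0,0,0,0,0,-1]]' 50
python3 -m jog '[[0,0,0.015,0,0,0,-1],[0,0,0,0,0,0,-1],[0,0,0,0,0,0,-1]]' 50
```

```text
time_s: 15.92
tcp_pos: [448.2, 248.6, 12.5]
ee_rot: [[-0.972, -0.233, 0.0], [-0.233, 0.972, 0.0], [-0.0, 0.0, -1.0]]
ft_force: [0.5, -0.1, -2.4]
opening: 47.2
grip_force: 52.5
time_s: 16.3
tcp_pos: [448.2, 248.6, 11.6]
ee_rot: [[-0.972, -0.233, 0.0], [-0.233, 0.972, 0.0], [-0.0, 0.0, -1.0]]
ft_force: [0.1, 0.1, -3.1]
opening: 47.6
grip_force: 52.7
```

```bash
python3 -m jog '[[0,0,0.014,0,0,0,-1],[0,0,0,0,0,0,-1],[0,0,0,0,0,0,-1]]' 50; python3 -c "
from h import *
to((652,-72.5,130),178.5)"
```

```text
time_s: 16.68
tcp_pos: [448.1, 248.6, 11.5]
ee_rot: [[-0.972, -0.233, 0.0], [-0.233, 0.972, 0.0], [-0.0, 0.0, -1.0]]
ft_force: [-2.5, -1.3, 5.4]
opening: 47.9
grip_force: 53.3
turn z 2.18 tilt [ 4.e-04  3.e-04 -1.e+00] shift [-4.245 -6.313 -2.369] q [ 0.51  0.2  -0.45  0.92  0.    0.27] tcp [448.1 248.6  11.5] x ang -166.5 t 16.7 F [-2.5 -1.3  5.4] open 47.9 grip 53.3
```

```bash
python3 -m jog '[[0,0,0,0,0,0,1],[0,0,0,0,0,0,1],[0,0,0,0,0,0,1],[0,0,0,0,0,0,1],[0,0,0,0,0,0,1],[0,0,-0.4,0,0,0,1],[0,0,-0.9,0,0,0,1],[0,0,-0.6,0,0,0.73,1],[0,0,-0.3,0,0,0.73,1],[0,0,-0.17,0,0,0.72,1]]' 40
python3 -m jog '[[-0.35,-0.53,0,0,0,0,1],[-0.35,-0.53,0,0,0,0,1],[-0.35,-0.53,0,0,0,0,1],[-0.35,-0.53,0,0,0,0,1],[-0.35,-0.53,0,0,0,0,1],[-0.35,-0.53,0,0,0,0,1],[-0.35,-0.53,0,0,0,0,1],[-0.35,-0.53,0,0,0,0,1],[-0.35,-0.53,0,0,0,0,1],[-0.35,-0.53,0,0,0,0,1],[-0.35,-0.53,0,0,0,0,1],[-0.35,-0.53,0,0,0,0,1],[0,0,0,0,0,0,1],[0,0,0,0,0,0,1]]' 40
python3 - <<'E'
from h import *
s,im=snap("wrist","w5.png"); to((652,-72.5,130),178.5); print(w2px("wrist",(652,-72.5,24),s))
E
```

```text
time_s: 17.92
tcp_pos: [448.6, 248.8, 130.6]
ee_rot: [[-1.0, 0.029, 0.001], [0.029, 1.0, 0.001], [-0.001, 0.001, -1.0]]
ft_force: [-0.9, -0.3, 0.4]
opening: 85.1
grip_force: 0.0
time_s: 19.68
tcp_pos: [649.3, -74.6, 129.1]
ee_rot: [[-1.0, 0.027, -0.001], [0.027, 1.0, 0.0], [0.001, 0.0, -1.0]]
ft_force: [-0.5, -0.1, -0.8]
opening: 85.1
grip_force: 0.0
turn z 0.0 tilt [-6.e-04  3.e-04 -1.e+00] shift [-0.055  0.036 -0.015] q [-0.11  0.39  0.07  1.26  0.   -0.09] tcp [649.2 -74.2 129.3] x ang 178.5 t 19.7 F [-0.6 -0.4  1. ] open 85.3 grip 0.0
[318.2140914  201.51716523]
```

View pics/w5.png

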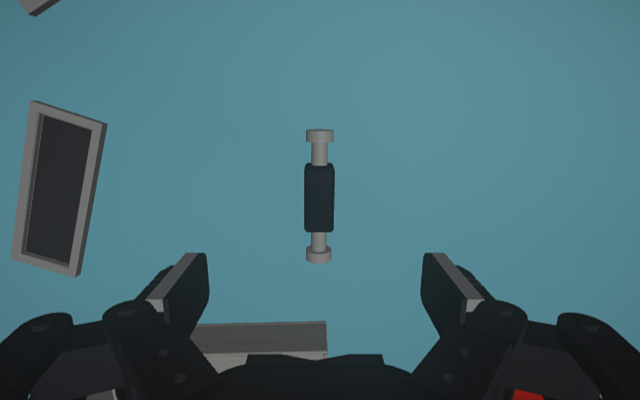

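The guide handle centre is at (319.5,196), black and aligned with the tool. The guide pad corners are (32,101), (107,124), (78,277) and (11,260).

```bash
python3 -m jog '[[0,0.05,0.5,0,0,0,1],[0,0,0.8,0,0,0,1],[0,0,0.7,0,0,0,1],[0,0,0.32,0,0,0,1],[0,0,0.1,0,0,0,1],[0,0,0,0,0,0,1],[0,0,0,0,0,0,-1],[0,0,0,0,0,0,-1],[0,0,0,0,0,0,-1],[0,0,0,0,0,0,-1],[0,0,0,0,0,0,-1],[0,0,0,0,0,0,-1],[0,0,0,0,0,0,-1],[0,0,0,0,0,0,-1]]' 40
python3 -m jog '[[0,0,-0.2,0,0,0,-1],[0,0,-0.6,0,0,0,-1],[0,0,-0.7,0,0,0,-1],[0,0,0,0,0,0,-1],[0,0,0,0,0,0,-1]]' 40
python3 - <<'E'
from h import *
s=ld("w5.png"); q=[px2w("wrist",*c,8,s)[:2] for c in[(32,101),(107,124),(78,277),(11,260)]]
m=np.mean(q,0);print(m,[np.degrees(np.arctan2(*(d[::-1]))) for d in(q[3]-q[0],q[2]-q[1])])
to((*m,80),160)
E
```

```text
time_s: 21.48
tcp_pos: [650.1, -72.4, 8.9]
ee_rot: [[-1.0, 0.026, 0.001], [0.026, 1.0, -0.0], [-0.001, -0.0, -1.0]]
ft_force: [-0.5, 0.5, 5.3]
opening: 20.8
grip_force: 40.2
time_s: 22.1
tcp_pos: [649.2, -72.3, 82.5]
ee_rot: [[-1.0, 0.026, -0.001], [0.026, 1.0, 0.0], [0.001, 0.0, -1.0]]
ft_force: [0.2, -0.6, -1.3]
opening: 21.1
grip_force: 39.4
[ 646.05328613 -272.68661808] [np.float64(-20.521492604507547), np.float64(-20.592412765328962)]
turn z 2.69 tilt [-1.2e-03  2.0e-04 -1.0e+00] shift [-1.312 -3.788  0.05 ] q [-0.11  0.4  -0.01  1.16  0.   -0.08] tcp [649.2 -72.3  82.5] x ang 178.5 t 22.1 F [ 0.2 -0.6 -1.3] open 21.1 grip 39.4
```

```bash
python3 -m jog '[[0,0,0,0,0,0.9,-1],[0,0,0,0,0,0.9,-1],[0,0,0,0,0,0.9,-1],[-0.16,-0.475,0,0,0,0,-1],[-0.16,-0.475,0,0,0,0,-1],[-0.16,-0.475,0,0,0,0,-1],[-0.16,-0.475,0,0,0,0,-1],[-0.16,-0.475,0,0,0,0,-1],[-0.16,-0.475,0,0,0,0,-1],[-0.16,-0.475,0,0,0,0,-1],[-0.16,-0.475,0,0,0,0,-1],[0,0,0,0,0,0,-1],[0,0,0,0,0,0,-1]]' 40
python3 - <<'E'
from h import *
s,im=snap("wrist","w6.png"); to((645,-273.7,12),159.7)
c,q=np.cos(np.radians(-20.3)),np.sin(np.radians(-20.3))
for a,b in((65,26),(65,-26),(-65,-26),(-65,26)): print(w2px("wrist",(645+c*a-q*b,-273.7+q*a+c*b,8),s).round(1))
E
```

```text
time_s: 23.72
tcp_pos: [644.5, -273.0, 83.2]
ee_rot: [[-0.939, 0.344, -0.0], [0.344, 0.939, 0.0], [0.0, 0.0, -1.0]]
ft_force: [0.4, -0.5, -1.8]
opening: 21.1
grip_force: 39.4
turn z 0.04 tilt [-1.e-04  4.e-04 -1.e+00] shift [-0.016 -0.02   1.427] q [-0.4   0.49  0.13  1.21  0.   -0.05] tcp [ 644.6 -272.5   83.3] x ang 159.9 t 23.8 F [-0.3  0.4 -1.3] open 21.0 grip 39.4
[352.  301.2]
[276.4 301. ]
[271.  105.6]
[358.8 105.9]
```

View pics/w6.png

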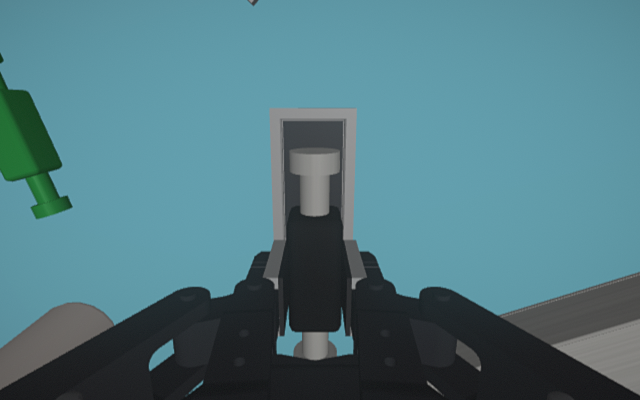

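The pad's near corners are (271,110) and (356,110), so I'll correct by about 2.5 mm along the length and 1 mm across. Lowering.

```bash
python3 -m jog '[[-0.065,-0.035,0.4,0,0,0,-1],[0,0,0.5,0,0,0,-1],[0,0,0.32,0,0,0,-1],[0,0,0.1,0,0,0,-1],[0,0,0.05,0,0,0,-1],[0,0,0.03,0,0,0,-1],[0,0,0.02,0,0,0,-1],[0,0,0,0,0,0,-1],[0,0,0,0,0,0,-1],[0,0,0,0,0,0,-1]]' 40
python3 -m jog '[[0,0,0.015,0,0,0,-1],[0,0,0,0,0,0,-1],[0,0,0,0,0,0,-1]]' 40
```

```text
time_s: 25.02
tcp_pos: [647.1, -275.6, 12.5]
ee_rot: [[-0.939, 0.343, 0.0], [0.343, 0.939, -0.0], [-0.0, -0.0, -1.0]]
ft_force: [0.4, -0.4, -1.9]
opening: 20.8
grip_force: 39.4
time_s: 25.4
tcp_pos: [647.1, -275.6, 11.9]
ee_rot: [[-0.939, 0.343, 0.0], [0.343, 0.939, -0.0], [-0.0, -0.0, -1.0]]
ft_force: [-0.8, 0.3, 1.3]
opening: 20.4
grip_force: 39.7
```

```bash
python3 -m jog '[[0,0,0,0,0,0,1],[0,0,0,0,0,0,1],[0,0,0,0,0,0,1],[0,0,0,0,0,0,1],[0,0,0,0,0,0,1],[0,0,-0.3,0,0,0,1],[0,0,-0.8,0,0,0,1],[0,0,-1,0,0,0,1],[0,0,-1,0,0,0,1],[0,0,-0.6,0,0,0,1],[0,0,0,0,0,0,1]]' 40
python3 - <<'E'
from h import *
s=ld("w3.png"); print("tube",px2w("wrist",627,147,88,s))
s=ld("w3.png"); q=[px2w("wrist",*c,42,s)[:2] for c in[(454,106),(610,29),(537,230)]]
print(np.round(q),[np.degrees(np.arctan2(*(d[::-1]))) for d in(q[1]-q[0],q[2]-q[0])])
s,im=snap("wrist","w7.png"); to((646.5,257.3,200),192)
E
```

```text
time_s: 26.78
tcp_pos: [648.4, -276.1, 201.4]
ee_rot: [[-0.939, 0.343, 0.006], [0.343, 0.939, -0.003], [-0.007, -0.0, -1.0]]
ft_force: [0.4, -0.0, 0.3]
opening: 85.3
grip_force: 0.0
tube [646.60975284 254.88884714  88.        ]
[[608. 189.]
 [588. 285.]
 [705. 231.]] [np.float64(101.61413474825285), np.float64(23.405665884710555)]
turn z -4.67 tilt [ 0.0033 -0.0014 -1.    ] shift [-2.193 10.434 -0.039] q [-0.4   0.48  0.36  1.45 -0.   -0.05] tcp [ 647.7 -275.8  198.8] x ang 159.9 t 26.8 F [-0.1 -0.7  0.5] open 85.5 grip 0.0
```

View pics/w7.png

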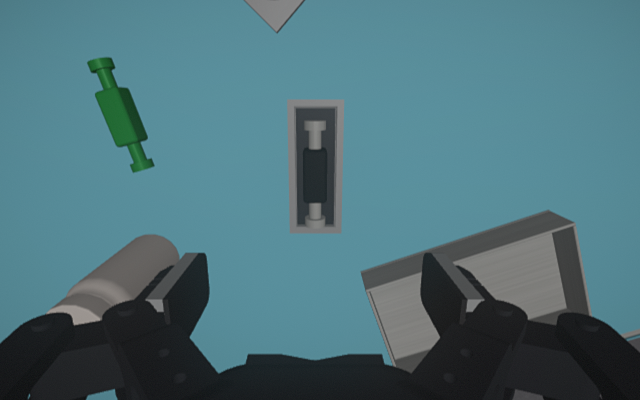

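The guide lies flat in its recess, centred at (316,175). Next I'll go above the tube.

```bash
python3 -m jog '[[0,0,0,0,0,-0.93,1],[0,0,0,0,0,-0.93,1],[0,0,0,0,0,-0.93,1],[0,0,0,0,0,-0.93,1],[0,0,0,0,0,-0.93,1]]' 60
python3 -m jog '[[-0.12,0.58,0,0,0,0,1],[-0.12,0.58,0,0,0,0,1],[-0.12,0.58,0,0,0,0,1],[-0.12,0.58,0,0,0,0,1],[-0.12,0.58,0,0,0,0,1],[-0.12,0.58,0,0,0,0,1],[-0.12,0.58,0,0,0,0,1],[-0.12,0.58,0,0,0,0,1],[-0.12,0.58,0,0,0,0,1],[-0.12,0.58,0,0,0,0,1],[-0.12,0.58,0,0,0,0,1],[-0.12,0.58,0,0,0,0,1],[-0.12,0.58,0,0,0,0,1],[-0.12,0.58,0,0,0,0,1],[-0.12,0.58,0,0,0,0,1],[-0.12,0.58,0,0,0,0,1],[-0.12,0.58,0,0,0,0,1],[-0.12,0.58,0,0,0,0,1],[0,0,0,0,0,0,1],[0,0,0,0,0,0,1]]' 60
python3 - <<'E'
from h import *
s,im=snap("wrist","w8.png"); to((646.5,257,200),191.6); print(w2px("wrist",(646.5,257,88),s))
E
```

```text
time_s: 27.45
tcp_pos: [646.4, -275.2, 194.9]
ee_rot: [[-0.978, -0.21, -0.003], [-0.21, 0.978, 0.001], [0.002, 0.002, -1.0]]
ft_force: [0.7, -0.6, -0.5]
opening: 85.3
grip_force: 0.0
time_s: 29.95
tcp_pos: [644.7, 257.0, 195.5]
ee_rot: [[-0.979, -0.206, -0.002], [-0.206, 0.979, -0.001], [0.002, -0.001, -1.0]]
ft_force: [0.5, 0.2, -0.8]
opening: 85.0
grip_force: 0.0
turn z 0.04 tilt [-1.2e-03 -8.0e-04 -1.0e+00] shift [-0.033  0.001 -0.082] q [ 0.38  0.46  0.33  1.44 -0.    0.17] tcp [644.9 256.6 195.9] x ang -168.1 t 30.0 F [ 0.4 -0.9 -0.1] open 85.6 grip 0.0
[314.82687091 199.80650791]
```

View pics/w8.png

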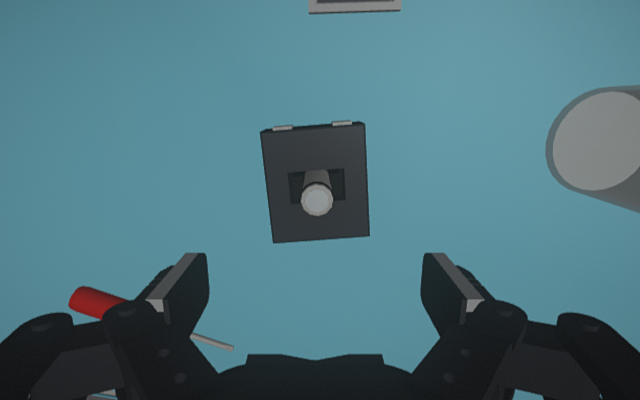

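The tube top is at (317,199.5), 1.5 mm toward +y of the prediction. I'll descend onto the protruding end and grip.

```bash
python3 -m jog '[[-0.033,0.03,0.5,0,0,0,1],[0,0,0.8,0,0,0,1],[0,0,0.8,0,0,0,1],[0,0,0.5,0,0,0,1],[0,0,0.2,0,0,0,1],[0,0,0,0,0,0,1],[0,0,0,0,0,0,1],[0,0,0,0,0,0,-1],[0,0,0,0,0,0,-1],[0,0,0,0,0,0,-1],[0,0,0,0,0,0,-1],[0,0,0,0,0,0,-1],[0,0,0,0,0,0,-1],[0,0,0,0,0,0,-1],[0,0,0,0,0,0,-1]]' 60
python3 -m jog '[[0,0,0,0,0,0,-1],[0,0,0,0,0,0,-1]]' 60
```

```text
time_s: 31.88
tcp_pos: [646.5, 259.4, 57.0]
ee_rot: [[-0.979, -0.206, 0.0], [-0.206, 0.979, 0.0], [-0.0, 0.0, -1.0]]
ft_force: [-1.0, -0.2, 5.3]
opening: 21.3
grip_force: 58.8
time_s: 32.12
tcp_pos: [646.6, 259.4, 57.0]
ee_rot: [[-0.979, -0.206, 0.0], [-0.206, 0.979, 0.0], [-0.001, 0.0, -1.0]]
ft_force: [-1.4, -0.5, 5.3]
opening: 21.6
grip_force: 58.8
```

```bash
python3 -m jog '[[0,0,-0.03,0,0,0,-1],[0,0,-0.04,0,0,0,-1],[0,0,-0.04,0,0,0,-1],[0,0,-0.04,0,0,0,-1],[0,0,-0.04,0,0,0,-1],[0,0,-0.04,0,0,0,-1]]' 60
```

```text
time_s: 32.88
tcp_pos: [645.8, 259.1, 67.9]
ee_rot: [[-0.979, -0.206, -0.001], [-0.206, 0.979, -0.001], [0.001, -0.0, -1.0]]
ft_force: [-2.1, -0.9, -11.0]
opening: 21.5
grip_force: 59.0
```

```bash
python3 -m jog '[[0,0,-0.05,0,0,0,-1],[0,0,-0.05,0,0,0,-1],[0,0,-0.05,0,0,0,-1],[0,0,-0.05,0,0,0,-1],[0,0,-0.05,0,0,0,-1],[0,0,-0.05,0,0,0,-1],[0,0,-0.05,0,0,0,-1],[0,0,-0.05,0,0,0,-1]]' 60
python3 -m jog '[[0,0,-0.05,0,0,0,-1],[0,0,-0.08,0,0,0,-1],[0,0,-0.3,0,0,0,-1],[0,0,-0.7,0,0,0,-1],[0,0,-0.5,0,0,0,-1],[0,0,0,0,0,0,-1],[0,0,0,0,0,0,-1]]' 60
python3 - <<'E'
from h import *
s,im=snap("wrist","w9.png"); snap("scene","s9.png"); to((439,-83.5,160)); 
a=cv2.imread("pics/w9.png");b=cv2.imread("pics/s9.png")[200:400,380:640]
cv2.imwrite("pics/c9.png",np.hstack([cv2.resize(a[:,160:480],(320,400)),cv2.resize(b,(440,338),interpolation=2)[0:338] if 0 else cv2.resize(b,(480,400),interpolation=2)]))
E
```

```text
time_s: 33.88
tcp_pos: [646.5, 259.3, 88.4]
ee_rot: [[-0.979, -0.206, 0.0], [-0.206, 0.979, 0.0], [-0.0, -0.0, -1.0]]
ft_force: [1.0, -1.3, -9.1]
opening: 21.3
grip_force: 59.0
time_s: 34.75
tcp_pos: [646.4, 259.3, 169.4]
ee_rot: [[-0.979, -0.206, -0.0], [-0.206, 0.979, 0.0], [0.0, 0.0, -1.0]]
ft_force: [-0.4, -0.9, -1.7]
opening: 21.1
grip_force: 59.5
turn z 0 tilt [-1.9e-03 -7.0e-04 -1.0e+00] shift [ 5.461 -5.852  0.178] q [0.38 0.47 0.28 1.38 0.   0.17] tcp [645.9 259.1 168.3] x ang -168.1 t 34.9 F [ 0.5 -0.1 -1. ] open 21.5 grip 59.5
```

View pics/c9.png

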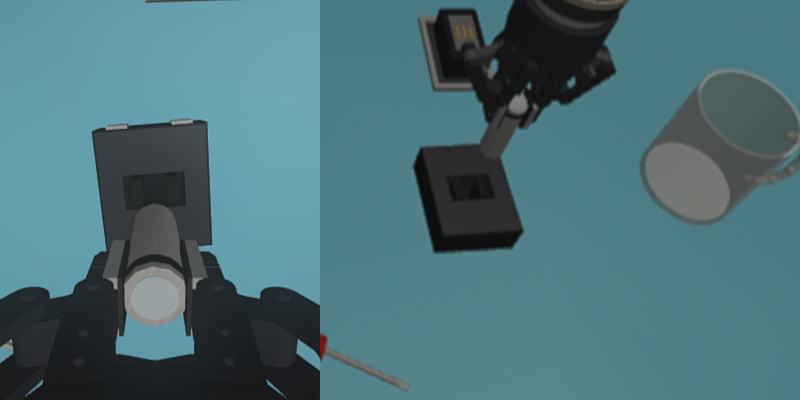

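The tube is clear of the case and upright. The battery sits in its pad. I'll carry the tube to its pad.

```bash
python3 - <<'E'
from h import *
s=ld("w9.png"); 
for h in(25,31,37): print(h,w2px("wrist",np.array(s["tcp_pos"])+[0,0,h],s))
E
python3 -m jog '[[0.2,-0.2,0,0,0,0,-1],[0.4,-0.42,0,0,0,0,-1],[0.4,-0.42,0,0,0,0,-1],[0.4,-0.42,0,0,0,0,-1],[0.4,-0.42,0,0,0,0,-1],[0.4,-0.42,0,0,0,0,-1],[0.4,-0.42,0,0,0,0,-1],[0.4,-0.42,0,0,0,0,-1],[0.4,-0.42,0,0,0,0,-1],[0.4,-0.42,0,0,0,0,-1],[0.4,-0.42,0,0,0,0,-1],[0.4,-0.42,0,0,0,0,-1],[0.4,-0.42,0,0,0,0,-1],[0.3,-0.4,0.2,0,0,0,-1],[0.16,-0.21,0.3,0,0,0,-1],[0,0,0.2,0,0,0,-1],[0,0,0,0,0,0,-1],[0,0,0,0,0,0,-1]]' 60
python3 - <<'E'
from h import *
s,im=snap("wrist","w10.png"); to((439,-83.5,52)); print(w2px("wrist",(439,-83.5,5),s))
E
```

```text
25 [315.87470954 289.63919417]
31 [315.93724028 298.30829382]
37 [316.00585845 307.82133899]
time_s: 37.1
tcp_pos: [439.9, -82.6, 134.7]
ee_rot: [[-0.978, -0.207, -0.0], [-0.207, 0.978, 0.0], [0.0, 0.0, -1.0]]
ft_force: [0.1, 0.7, -1.8]
opening: 21.6
grip_force: 59.5
turn z 0 tilt [ 4.e-04  0.e+00 -1.e+00] shift [ 0.026 -0.011  1.658] q [-0.19 -0.   -0.39  1.18  0.   -0.39] tcp [440.1 -82.7 134.9] x ang -168.0 t 37.1 F [ 0.2 -0.3 -1.2] open 21.1 grip 59.5
[314.33290541 188.63184044]
```

View pics/w10.png

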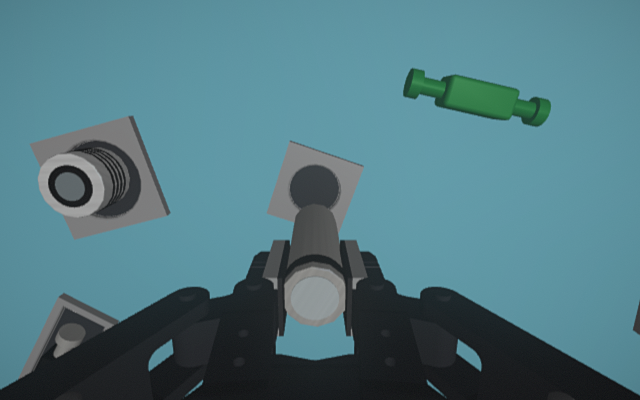

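The recess is at (315,188), matching the prediction, and the coupler is in its pad at left. The tube hasn't slipped in the grip. I'll lower it.

```bash
python3 -m jog '[[0.026,0,0.4,0,0,0,-1],[0,0,0.6,0,0,0,-1],[0,0,0.4,0,0,0,-1],[0,0,0.12,0,0,0,-1],[0,0,0.05,0,0,0,-1],[0,0,0.03,0,0,0,-1],[0,0,0.02,0,0,0,-1],[0,0,0,0,0,0,-1],[0,0,0,0,0,0,-1],[0,0,0,0,0,0,-1]]' 60
python3 -m jog '[[0,0,0.015,0,0,0,-1],[0,0,0,0,0,0,-1],[0,0,0,0,0,0,-1]]' 60
```

```text
time_s: 38.4
tcp_pos: [438.4, -83.4, 53.7]
ee_rot: [[-0.979, -0.206, 0.0], [-0.206, 0.979, 0.0], [-0.0, -0.0, -1.0]]
ft_force: [0.9, -0.7, -1.5]
opening: 21.8
grip_force: 59.5
time_s: 38.78
tcp_pos: [438.3, -83.4, 52.9]
ee_rot: [[-0.979, -0.206, -0.0], [-0.206, 0.979, 0.0], [0.0, 0.0, -1.0]]
ft_force: [0.3, -0.3, -1.6]
opening: 21.8
grip_force: 59.5
```

```bash
python3 -m jog '[[0,0,0.014,0,0,0,-1],[0,0,0,0,0,0,-1],[0,0,0,0,0,0,-1]]' 60;python3 -m jog '[[0,0,0.012,0,0,0,-1],[0,0,0,0,0,0,-1],[0,0,0,0,0,0,-1]]' 60
```

```text
time_s: 39.15
tcp_pos: [438.3, -83.4, 52.2]
ee_rot: [[-0.979, -0.206, -0.0], [-0.206, 0.979, 0.0], [0.0, 0.0, -1.0]]
ft_force: [0.4, -0.5, -1.3]
opening: 21.8
grip_force: 59.5
time_s: 39.52
tcp_pos: [438.5, -83.5, 51.9]
ee_rot: [[-0.979, -0.206, 0.001], [-0.206, 0.979, -0.0], [-0.001, -0.0, -1.0]]
ft_force: [0.0, 0.3, 5.3]
opening: 21.2
grip_force: 60.3
```

Contact felt. I'll release, rise straight up well above the tube, and check.

```bash
python3 -m jog '[[0,0,0,0,0,0,0],[0,0,0,0,0,0,0.5],[0,0,0,0,0,0,1],[0,0,0,0,0,0,1],[0,0,0,0,0,0,1],[0,0,0,0,0,0,1],[0,0,-0.2,0,0,0,1],[0,0,-0.5,0,0,0,1],[0,0,-0.7,0,0,0,1],[0,0,-0.8,0,0,0,1],[0,0,-0.8,0,0,0,1],[0,0,-0.4,0,0,0,1],[0.6,0,0,0,0,0,1],[0.8,0,0,0,0,0,1],[0.6,0,0,0,0,0,1],[0,0,0,0,0,0,1],[0,0,0,0,0,0,1]]' 20
python3 - <<'E'
from h import *
a=get_image("top");b=get_image("scene")
cv2.imwrite("pics/f.png",np.vstack([cv2.resize(a[130:270,160:440],(600,300),interpolation=2),cv2.resize(b[150:300,180:500],(600,281),interpolation=2)])[:,:,::-1])
s=read_state();print(s["tcp_pos"],s["ft_force"],np.abs(s["qvel"]).max())
E
```

```text
time_s: 41.65
tcp_pos: [341.1, -104.1, 222.2]
ee_rot: [[-0.979, -0.206, 0.002], [-0.206, 0.979, -0.0], [-0.001, -0.001, -1.0]]
ft_force: [0.5, -0.1, -0.7]
opening: 85.9
grip_force: 0.0
[ 341.25728665 -104.00482855  221.75150199] [ 0.06722301 -0.37201199 -0.25331342] 0.0041786202764273125
```

View pics/f.png

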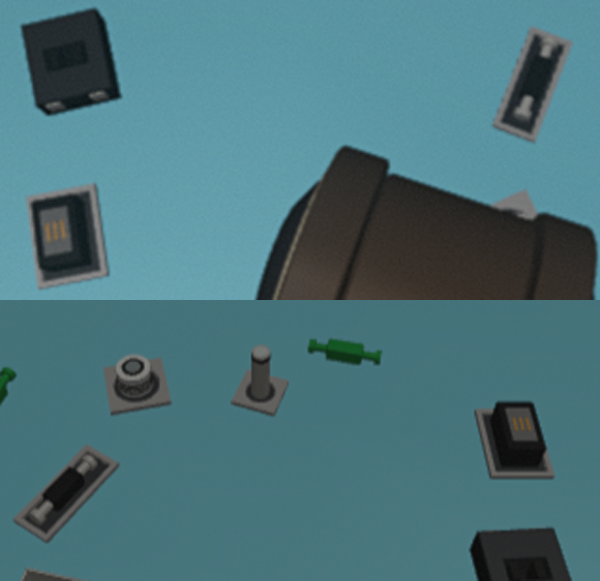

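All four parts are in their recesses: coupler (134,380), tube upright (261,380), guide (65,487) and battery (520,435). The gripper is clear of everything.

```bash
python3 -c "
from station import *
print(sign_off())"
```

```text
the job is handed in; nothing more can be done
None
```

The job is handed in: the coupler, battery and guide, then the lens tube last, were each set down and released in their matching pads at about 42 s on the robot's clock, and the final pictures show all four in place; no verdict was returned.

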